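# Punch the pull's screw mark through the template bush

### The arm

A 6-joint arm with a two-finger parallel gripper is mounted at the origin on a cart in front of the work surface, level with it; the furniture and walls round the work are solid. World frame = base frame: x ahead of the robot, y to its left, z up, the work surface at z = 0. Lengths are in m, angles in degrees, forces in N, time in s.
With the tool pointing down it reaches from about 0.4 to 0.825 m from the base axis. Payload 7 kg.
Tool frame: the origin (TCP) lies between the finger pads; the fingertips stand 19 mm ahead of it and the grasp point (between the pads) is the TCP; z points along the fingers, y is the line along which they close (so a half turn about z gives the same grasp; the last joint's range is limited). The gripper opens to 88 mm and grips with 3 to 60 N. Pads are 19 mm wide; open, the fingers measure 130 mm over their backs; the gripper's body (78 mm by 193 mm) begins 47 mm behind the grasp point.
Start: joints at [-52.42, 20.546, 0.682, 0, -70.136, -16.507], TCP at [0.243, -0.63, 0.246] pointing down, gripper open.
Joint ranges: [-176.03, 176.03], [-82.01, 121.73], [-58.28, 71.71], [-173.87, 95.51], [-174.79, -0.11], [-173.66, 173.66]. Speed limits (degrees/s): [136.94, 136.94, 172.46, 180, 180, 180].

### API

Orientations are given as [roll, pitch, yaw] about the fixed x, y, z axes, in that order (R = Rz(yaw) Ry(pitch) Rx(roll)).
In Python, from plant import r gives the robot as it stands. The module is installed in compiled form; this text tells all that it offers.
- The arm moves only by the shell command python3 -m pendant 'ROWS' [OPENING] [FORCE]. ROWS is JSON, a list of rows, each a list of 6 numbers: the shift along the tool's x, y, z in mm, then the turn, a rotation vector about the tool's x, y, z in rad. In form: [[tx, ty, tz, wx, wy, wz], ...]. A call has 1 to 20 rows; each row is the pose to reach, as a shift and turn from the pose commanded when the call began, along the tool's axes at that moment; what a row does not reach only later rows make up. A row lasts 1/8 s, in which the tool goes at most 62.5 mm and 10.7 degrees, less where a joint would pass 70% of its speed; a pose out of reach is approached as far as the arm can. A call with a gripper value outside its range is refused whole. OPENING is the finger opening in mm, from 0 to 87.6, set as the call begins (- or left out, the last holds). The fingers move at their own pace and stop on an object; FORCE is the grip in N (left out, the last holds). Time passes only in rows, so rows that repeat a pose let the fingers close. It gives the time, the measured TCP pose, the force, the opening and the grip force at its end, in the units of the state.
- r.get_state(): the state, without advancing time (a new reading comes with each control period).
- r.capture(name): name is "scene" or "top" or "wrist"; returns the picture (420x560x3 uint8, red, green, blue); there is no depth.
- r.camera_params(name): a dict with "mtx" (3x3 intrinsics, pixels), "distortion" ([k1, k2, p1, p2, k3] as OpenCV has them; the pictures are not rectified), "rvec" (rotation vector, rad) and "tvec" (3), from world to camera coordinates, as OpenCV has them; the wrist camera has in their place "mount" (4x4, takes a point from camera to tool coordinates, whose origin is the TCP and whose axes are the flange's). Camera axes: x right, y down, z forward; pixel columns grow to the right and rows downward; lengths in m; the calibration is good to about 2 mm. A picture is of the moment at which its call begins: read the wrist's pose just before it. camera_params takes no time and is no camera call.
- r.close_job(): hands the job in; it is judged then, once.
The state is a dict: "time_s": time; "joints": joint angles; "qd": joint speeds; "joint_torque": joint torques, N m; "tcp_pos": TCP position; "eef_rot": TCP orientation; "contact_force": force on the tool from outside, world axes, zero at the start; "moment": the same for the moment, N m; "gripper_width": finger opening in m; "gripper_force": force on a finger pad.
Only numpy, scipy, OpenCV 4.12 (cv2) and the standard library are available. Lean on these libraries where they do the work, as an engineer would, in place of code of your own. Each camera call takes 0.05 s, during which the arm holds its last target. There are 200 camera calls.

### The job

The pocket for a round flush pull has been milled in the cabinet door and its screw hole must now be marked: take the spring-nosed marking punch out of its wooden stand and lower it upright and gently through the dark steel guide bush of the aluminium template, down to the pocket floor, whose depth differs from door to door. Once it stands there, press it squarely with a steady 15 N for about a second (not so hard that its nose bottoms, and without straining the template), then lift it straight out of the bush. Stand the punch back upright in the same hole of its stand, let go of it, and leave the other things where they are.

Things in the scene. Friction and masses are not known exactly. Their poses are not given: they have to be found in the camera images.
- punch: Marking punch, about 0.2 kg, upright. Round steel barrel 22 mm in diameter, 94 mm from its flat shoulder (underside) to the top of its brass cap; 24 mm collar on the lowest 7 mm, 25 mm cap on the top 14 mm; grip its dark rings, 24 to 62 mm above the shoulder. A sprung nose stands out below. Origin: centre of the shoulder, z up the axis. Yaw does not matter.
- nose (a joint): How far the punch's nose has been pushed up into the barrel, m: 0 fully out, at most 0.0082. Spring: 4 N preload (needed before it moves) plus 2.4 N per mm, so at 15 N it is 4.6 mm in (the narrow red ring on the nose has then just reached the shoulder); it bottoms at 23.7 N.
- punch_tip (a point): Point of the punch's nose, on the axis, 45 mm below the punch's origin while the nose is fully out. The nose is a steel rod 10 mm in diameter; its last 7 mm taper to a 3 mm point.
- bush (a point): Centre of the mouth (top) of the guide bush, 52.5 mm above the worktop. Dark steel ring, 21 mm outside, bore 11.5 mm straight through, 11 mm long, vertical; it stands 3 mm proud of the template. Under it lies a 35 mm round pocket in the door; the pocket floor is 15 to 33 mm below the bush's mouth, how deep must be felt.
- template: Aluminium template about 135 x 135 mm, 8 mm thick, lying on the door with fences over two of its edges; fixed. Origin: on the bush's axis at the plate's underside (the door's face), z up. Four dark screw heads 3 mm high, engraved lines that cross at the bush.
- door: Cabinet door of brown wood, 180 x 240 x 25 mm, lying flat on two black rubber pads; fixed. Origin: centre of its underside, 16.5 mm above the worktop, x across the 180 mm, y along the 240 mm, z up. The bush's axis is at x = 15 mm, y = 45 mm.
- stand: Light wooden block 56 x 110 x 52 mm with two short coloured scribers (16 mm proud) near its ends; fixed. Origin: centre of its underside, y along the 110 mm.
- stand_hole (a point): Centre, at the top face (52 mm above the worktop), of the 14 mm through hole in the stand in which the punch stands: nose in the hole, shoulder flat on the top face.
- gauge_block: Steel setting block 25 x 50 x 30 mm lying on the door; origin at the centre of its underside. Leave it.
- bin: Blue open bin of screws, 66 x 100 x 43 mm; origin at the centre of its underside. Leave it.
- stop_pin: Stepped steel stop pin standing, 30 mm in diameter, 63 mm high; origin at the centre of its underside. Leave it.
- collet: Steel spring collet standing, 34 mm in diameter, 46 mm high; origin at the centre of its underside. Leave it.
Not all that is in view belongs to the job. What is shaped like the punch but green or purple is not meant.

How it is judged:
By the outcome, as a careful person would: the job done as asked, in the order asked, and still so for the second after the job is handed in, with the robot touching nothing.
It also fails if it takes over 67 s, if anything falls off the work surface, if the arm or the gripper's body presses on something with over 40 N, if the wrist force passes 120 N, or if a joint passes its speed limit or range.

## Working session

There is one attempt and no reset: what is moved stays moved. The work goes in short steps, Python scripts to look and compute and a shell command to move; the robot and the scene stay as the last step left them, time stands still between calls to the robot, and variables do not carry over. Pictures are saved under pics/ and viewed, at most 10 in all, crops included, and the job is handed in when it is done.

```bash
mkdir -p pics; cat > h.py <<'E'
import numpy as np, cv2
from plant import r
from scipy.spatial.transform import Rotation as R
def cam(n):
    p=r.camera_params(n); K=np.array(p["mtx"]);D=np.array(p["distortion"])
    if "mount" in p:
        s=r.get_state(); T=np.eye(4);T[:3,:3]=R.from_euler('xyz',s["eef_rot"],degrees=True).as_matrix();T[:3,3]=s["tcp_pos"]
        T=T@np.array(p["mount"])
    else:
        T=np.eye(4);T[:3,:3]=cv2.Rodrigues(np.array(p["rvec"],float))[0];T[:3,3]=np.ravel(p["tvec"]);T=np.linalg.inv(T)
    return K,D,T
def ray(c,uv):
    K,D,T=c
    u=cv2.undistortPoints(np.array([[uv]],float),K,D)[0,0]
    return T[:3,3],T[:3,:3]@np.array([u[0],u[1],1])
def onz(c,uv,z):
    o,d=ray(c,uv); return o+d*(z-o[2])/d[2]
def proj(c,P):
    K,D,T=c; W=np.linalg.inv(T)
    return cv2.projectPoints(np.array([P],float),cv2.Rodrigues(W[:3,:3])[0],W[:3,3],K,D)[0][0,0]
def snap(n,f):
    c=cam(n); im=r.capture(n); cv2.imwrite(f"pics/{f}.png",im[:,:,::-1]); return c,im
E
python3 - <<'E'
from h import *
print(r.get_state())
for n in("scene","top","wrist"):
    c,im=snap(n,n+"0"); print(n,c[2].round(3).tolist())
E
```

```text
{'time_s': 0.0, 'joints': array([-5.24186625e+01,  2.05907253e+01,  6.33725613e-01, -1.84013710e-02,
       -7.01354542e+01, -1.65062601e+01]), 'qd': array([-0.06258086,  0.00836193,  0.02753136, -0.02799053,  0.02852955,
        0.02262838]), 'joint_torque': array([ 3.63186173e-04, -5.82717276e+01,  2.93063056e+01,  6.99750915e+00,
        7.07254512e-03, -1.53140181e-04]), 'tcp_pos': array([ 0.24252308, -0.62944154,  0.24463571]), 'eef_rot': array([ 1.79906441e+02, -9.68471839e-03, -1.58931181e+02]), 'contact_force': array([-0.43356624, -0.16219151,  0.17073462]), 'moment': array([-0.00902871,  0.02517092,  0.00177597]), 'gripper_force': 0.0, 'gripper_width': 0.08719561165778103}
scene [[0.422, -0.654, 0.628, -0.114], [-0.907, -0.294, 0.303, -0.376], [-0.014, -0.697, -0.717, 0.869], [0.0, 0.0, 0.0, 1.0]]
top [[-0.012, -0.992, 0.129, 0.427], [-1.0, 0.01, -0.017, -0.028], [0.015, -0.129, -0.992, 1.014], [0.0, 0.0, 0.0, 1.0]]
wrist [[-0.36, 0.89, 0.278, 0.166], [0.933, 0.344, 0.108, -0.659], [0.001, 0.299, -0.954, 0.384], [0.0, 0.0, 0.0, 1.0]]
```

View pics/scene0.png

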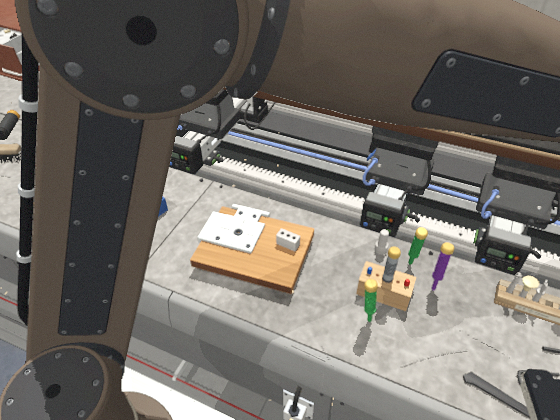

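View pics/top0.png

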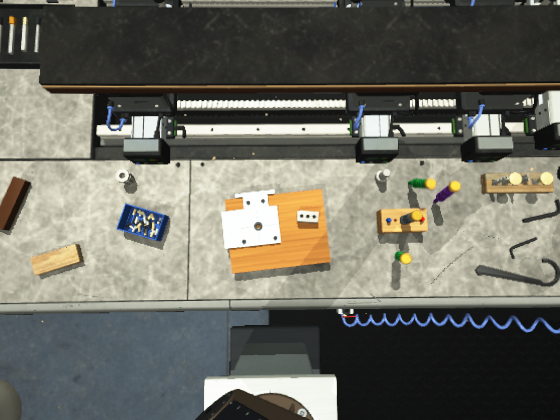

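The scene view shows the grey-barrelled punch with its gold cap at about (393,252), in the stand between the blue and red scribers. The template bush is at (238,232). In the top view the cap is at about (416,217) and the bush at (258,226). Green decoys are at (425,183) and (404,257), and a purple one at (453,187).

```bash
python3 - <<'E'
from h import *
t=cv2.imread('pics/top0.png'); s=cv2.imread('pics/scene0.png')
a=cv2.resize(t[165:285,360:480],(480,480),interpolation=cv2.INTER_CUBIC)
b=cv2.resize(s[220:340,340:420],(320,480),interpolation=cv2.INTER_CUBIC)
cv2.imwrite('pics/z.png',np.hstack([a,b]))
ct,cs=cam("top"),cam("scene")
for n,im,c in(("top",t,ct),("scene",s,cs)):
    h=cv2.cvtColor(im,cv2.COLOR_BGR2HSV)
    m=cv2.inRange(h,(18,120,120),(32,255,255))
    k,_,st,ce=cv2.connectedComponentsWithStats(m)
    for i in range(1,k):
        if st[i,4]>25 : print(n,st[i].tolist(),ce[i].round(1),onz(c,ce[i],.146).round(3))
print('bush',onz(ct,(258,226),.0525),onz(cs,(238,232),.0525))
E
```

```text
top [9, 16, 5, 8, 31] [11.2 19.8] [0.98  0.578 0.146]
top [497, 83, 59, 3, 74] [528.4  83.8] [ 0.822 -0.597  0.146]
top [266, 85, 33, 2, 51] [281.9  85.6] [ 0.823 -0.035  0.146]
top [300, 85, 22, 2, 31] [310.5  85.6] [ 0.823 -0.1    0.146]
top [332, 85, 22, 2, 37] [343.1  85.5] [ 0.823 -0.174  0.146]
top [383, 85, 21, 2, 29] [392.4  85.3] [ 0.822 -0.287  0.146]
top [461, 84, 26, 2, 38] [473.3  84.6] [ 0.822 -0.471  0.146]
top [56, 86, 110, 2, 118] [113.6  86.1] [0.823 0.344 0.146]
top [425, 179, 11, 11, 93] [430.1 183.5] [ 0.594 -0.36   0.146]
top [449, 181, 12, 11, 99] [454.4 186. ] [ 0.588 -0.414  0.146]
top [489, 184, 64, 6, 137] [524.  187.2] [ 0.583 -0.567  0.146]
top [269, 190, 54, 31, 789] [296.4 201.9] [ 0.556 -0.064  0.146]
top [381, 208, 47, 24, 722] [403.4 219. ] [ 0.516 -0.297  0.146]
top [280, 221, 17, 6, 62] [288.5 223.5] [ 0.508 -0.046  0.146]
top [231, 253, 19, 4, 32] [239.4 254.5] [0.443 0.061 0.146]
top [400, 253, 12, 11, 101] [405.3 258.1] [ 0.431 -0.297  0.146]
top [32, 257, 12, 7, 42] [ 36.8 259.7] [0.438 0.487 0.146]
scene [7, 110, 13, 7, 35] [ 13.5 112.4] [0.575 0.737 0.146]
scene [415, 230, 13, 10, 55] [420.3 235.2] [ 0.584 -0.364  0.146]
scene [441, 244, 13, 10, 71] [446.5 249.7] [ 0.567 -0.419  0.146]
scene [388, 248, 12, 11, 75] [393.5 253.7] [ 0.514 -0.328  0.146]
scene [364, 282, 14, 11, 75] [370.2 287.9] [ 0.417 -0.31   0.146]
bush [0.5118818  0.02585883 0.0525    ] [0.51030043 0.02498903 0.0525    ]
```

View pics/z.png

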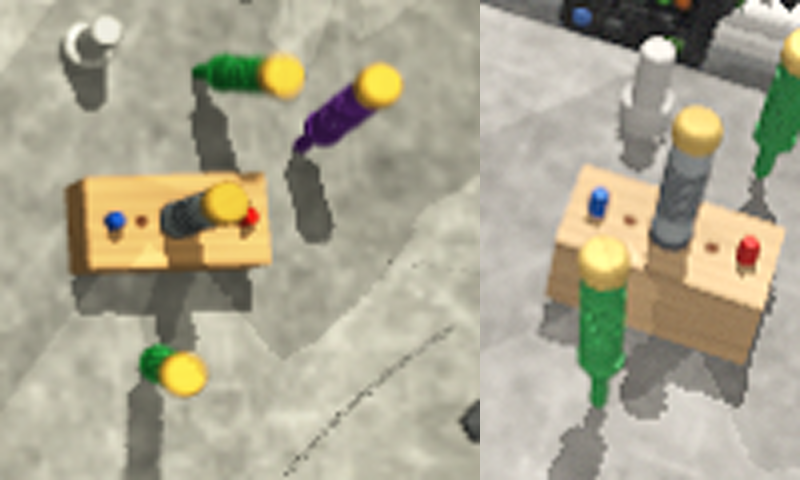

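The zoom shows the punch foot at top pixel about (404,220) and its cap at (417,215). Two decoys stand behind it and one in front, so I'll close the fingers along world y, the long side of the stand.

```bash
cat >> h.py <<'E'
def delta(target,yaw=None,cmd=None):
    """rows' numbers (mm, rad) from cmd pose (pos, rpy) to target with tool down at yaw"""
    s=r.get_state(); p,e=cmd if cmd else (s["tcp_pos"],s["eef_rot"])
    A=R.from_euler('xyz',e,degrees=True); 
    B=R.from_euler('xyz',[180,0,e[2] if yaw is None else yaw],degrees=True)
    return (A.inv().apply(np.array(target)-p)*1000).round(1),(A.inv()*B).as_rotvec().round(4)
E
python3 - <<'E'
from h import *
ct,cs=cam("top"),cam("scene")
print(onz(ct,(416.75,215.5),.146),onz(ct,(404.2,220.3),.054),onz(cs,(393.5,253),.146))
# stand yaw
h=cv2.cvtColor(cv2.imread('pics/top0.png'),cv2.COLOR_BGR2HSV)
for lo,hi in(((105,150,80),(125,255,255)),((0,170,100),(6,255,255))):
    m=cv2.inRange(h,lo,hi); m[:200]=0;m[235:]=0;m[:,:375]=0;m[:,435:]=0
    ys,xs=np.nonzero(m); print(xs.mean(),ys.mean(),onz(ct,(xs.mean(),ys.mean()),.066))
print(delta([.52,-.325,.246],180,(np.array([.243,-.63,.246]),[180,0,-158.93])))
E
```

```text
[ 0.52291537 -0.32677037  0.146     ] [ 0.52176189 -0.32738993  0.054     ] [ 0.51581526 -0.32732039  0.146     ]
388.5 219.5 [ 0.52288244 -0.28623368  0.066     ]
422.3636363636364 218.72727272727272 [ 0.52389492 -0.36724639  0.066     ]
(array([-368.1,  185. ,    0. ]), array([-0.    , -0.    ,  0.3677]))
```

```bash
python3 -m pendant '[[-30,15,0,0,0,0.04],[-80,40,0,0,0,0.1],[-135,68,0,0,0,0.16],[-190,95,0,0,0,0.22],[-245,123,0,0,0,0.28],[-300,151,0,0,0,0.33],[-345,173,0,0,0,0.3677],[-368,185,0,0,0,0.3677],[-368,185,0,0,0,0.3677],[-368,185,0,0,0,0.3677]]' 87; python3 - <<'E'
from h import *
c,im=snap("wrist","w1"); print(c[2].round(3).tolist()); s=r.get_state();print(s["tcp_pos"],s["eef_rot"])
print(proj(c,[.52,-.327,.146]),proj(c,[.52,-.327,.052]))
E
```

```text
time_s: 1.4
tcp_pos: [0.5192, -0.325, 0.2453]
eef_rot: [180.0, -0.0, -180.0]
contact_force: [0.4, 0.3, -0.4]
gripper_width: 0.0872
gripper_force: 0.0
[[-0.001, 0.954, 0.299, 0.437], [1.0, 0.001, -0.0, -0.325], [-0.001, 0.299, -0.954, 0.385], [0.0, 0.0, 0.0, 1.0]]
[ 0.51900417 -0.32532056  0.24541422] [ 1.79994251e+02 -2.33747950e-02  1.79978601e+02]
[275.39871445 221.78725214] [276.02879536 195.47449792]
```

View pics/w1.png

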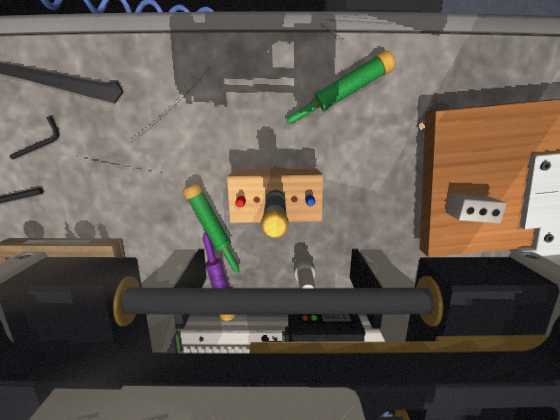

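The wrist view shows the punch cap at (275,222), but the decoys look as though they are lying down. I'll check this in the top view.

```bash
python3 - <<'E'
from h import *
c,t=snap("top","top1"); c,s=snap("scene","sc1")
a=cv2.resize(t[165:285,360:480],(480,480),interpolation=cv2.INTER_CUBIC)
b=cv2.resize(s[220:340,340:420],(320,480),interpolation=cv2.INTER_CUBIC)
cv2.imwrite('pics/z1.png',np.hstack([a,b])[:,:,::-1])
E
```

```text
(no output)
```

View pics/z1.png

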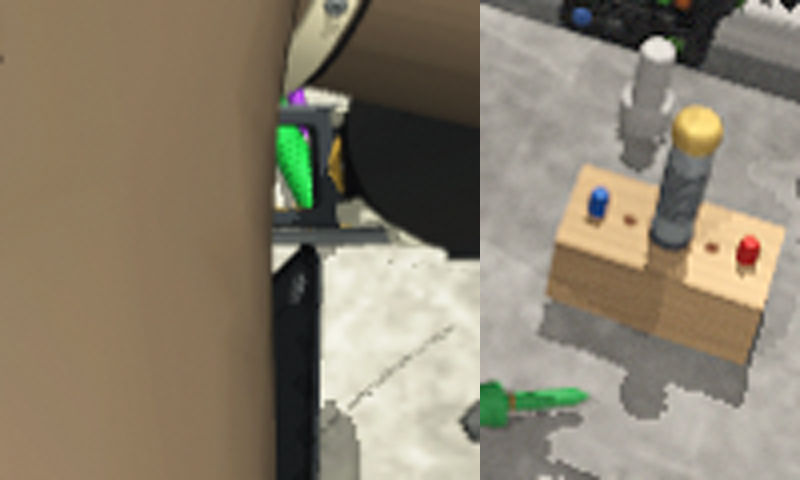

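The decoys balanced on their noses and toppled by themselves, so I didn't touch them. They lie clear of the path. Next I'll localise the punch from the wrist picture.

```bash
python3 - <<'E'
from h import *
c,im=snap("wrist","w2"); s=r.get_state();print(s["tcp_pos"])
h=cv2.cvtColor(im,cv2.COLOR_RGB2HSV)
m=cv2.inRange(h,(20,120,90),(35,255,255))
k,_,st,ce=cv2.connectedComponentsWithStats(m)
for i in range(1,k):
    if st[i,4]>60 and abs(ce[i][0]-275)<60 and abs(ce[i][1]-222)<40: print(st[i].tolist(),ce[i],onz(c,ce[i],.144))
for z,x in((.066,241),(.066,311)): print(onz(c,(x,201),z))
print(onz(c,(275.5,195),.052))
E
```

```text
[ 0.51892914 -0.32562602  0.24556456]
[265, 217, 23, 20, 336] [275.11904762 226.65178571] [ 0.52498834 -0.32791643  0.144     ]
[ 0.52272989 -0.36713226  0.066     ]
[ 0.52271937 -0.28809698  0.066     ]
[ 0.51922853 -0.32827278  0.052     ]
```

```bash
python3 -m pendant '[[-3.5,-2,0,0,0,0],[-3.5,-2,30,0,0,0],[-3.5,-2,70,0,0,0],[-3.5,-2,105,0,0,0],[-3.5,-2,130,0,0,0],[-3.5,-2,140.5,0,0,0],[-3.5,-2,140.5,0,0,0],[-3.5,-2,140.5,0,0,0]]'; python3 -m pendant '[[0,0,0,0,0,0],[0,0,0,0,0,0],[0,0,0,0,0,0],[0,0,0,0,0,0],[0,0,0,0,0,0],[0,0,0,0,0,0]]' 15 40
```

```text
time_s: 2.6
tcp_pos: [0.5238, -0.3273, 0.1063]
eef_rot: [-180.0, 0.1, -180.0]
contact_force: [-0.4, -0.2, -0.1]
gripper_width: 0.0869
gripper_force: 0.0
time_s: 3.35
tcp_pos: [0.5231, -0.3269, 0.105]
eef_rot: [180.0, -0.0, -180.0]
contact_force: [-0.3, -0.3, -0.1]
gripper_width: 0.0322
gripper_force: 0.0
```

```bash
python3 -m pendant '[[0,0,0,0,0,0],[0,0,0,0,0,0],[0,0,0,0,0,0],[0,0,0,0,0,0]]'; python3 - <<'E'
from h import *
s=r.get_state();print(s["tcp_pos"],s["eef_rot"],s["contact_force"],s["moment"],s["gripper_width"],s["gripper_force"])
E
```

```text
time_s: 3.85
tcp_pos: [0.5231, -0.3269, 0.105]
eef_rot: [180.0, 0.0, -180.0]
contact_force: [0.3, -0.7, -0.2]
gripper_width: 0.0217
gripper_force: 40.0
[ 0.52305372 -0.32690417  0.10503579] [ 1.79999660e+02  6.00766681e-05 -1.79994801e+02] [ 0.26047053 -0.65285899 -0.19126501] [ 0.07667318 -0.04799166  0.00316238] 0.02171166818433091 40.000460188077795
```

```bash
python3 -m pendant '[[0,0,-3,0,0,0],[0,0,-12,0,0,0],[0,0,-30,0,0,0],[0,0,-55,0,0,0],[0,0,-80,0,0,0],[0,0,-90,0,0,0],[5,20,-90,0,0,0],[8,65,-90,0,0,0],[10,115,-90,0,0,0],[12,165,-90,0,0,0],[12,215,-90,0,0,0],[12,265,-90,0,0,0],[12,310,-90,0,0,0],[12,340,-90,0,0,0],[12,352,-90,0,0,0],[12,352,-90,0,0,0],[12,352,-90,0,0,0]]'; python3 - <<'E'
from h import *
c,im=snap("wrist","w3"); s=r.get_state();print(s["tcp_pos"],s["eef_rot"],s["contact_force"],s["moment"],s["gripper_width"])
print(proj(c,[.511,.0255,.0525]),proj(c,s["tcp_pos"]+[0,0,-.098]))
E
```

```text
time_s: 5.98
tcp_pos: [0.5106, 0.0245, 0.1948]
eef_rot: [-180.0, -0.0, 180.0]
contact_force: [-0.1, 0.1, -0.8]
gripper_width: 0.0215
gripper_force: 40.0
[0.5107215  0.02431123 0.19482019] [-1.79987613e+02 -3.12165598e-02  1.79954159e+02] [ 0.9291845  -0.89833618 -0.66999926] [-0.0041201   0.02354708  0.0468214 ] 0.021250711105120324
[278.82114917 207.40602831] [277.58833348 221.58153731]
```

View pics/w3.png

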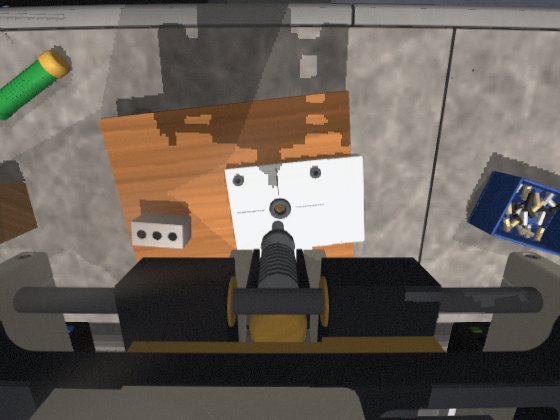

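The bush ring is at about (280,209), and the nose tip hangs at about (278,222). I'll measure both on a zoomed crop.

```bash
python3 - <<'E'
from h import *
im=cv2.imread('pics/w3.png'); x0,y0=255,185
cr=cv2.resize(im[185:245,255:305],None,fx=10,fy=10,interpolation=cv2.INTER_CUBIC); cv2.imwrite('pics/z3.png',cr)
c=cam("wrist"); g=cv2.cvtColor(im,cv2.COLOR_BGR2GRAY)
m=((g<110)*255).astype('uint8')[195:222,262:298]
k,l,st,ce=cv2.connectedComponentsWithStats(m); print(st.tolist(),ce+[262,195])
# bush ring outer size expected
print([proj(c,[.5106+a,.0255+b,.0525]).round(1).tolist() for a,b in((.0105,0),(-.0105,0),(0,.0105),(0,-.0105))])
E
```

```text
[[0, 0, 36, 27, 647], [8, 4, 21, 19, 321], [14, 26, 4, 1, 4]] [[279.39721793 207.97990726]
 [279.73208723 207.87850467]
 [277.5        221.        ]]
[[279.0, 216.8], [279.0, 196.7], [289.4, 206.9], [268.5, 206.9]]
```

View pics/z3.png

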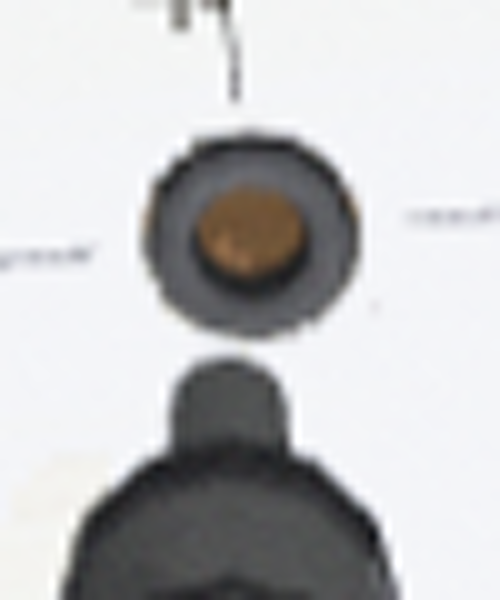

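Casting these through the calibration puts the bush at about (0.512, 0.0262). The tip lies where the kinematics predict. I'll descend to about 4 mm above the mouth and look again.

```bash
python3 -m pendant '[[-1.4,1.8,5,0,0,0],[-1.4,1.8,20,0,0,0],[-1.4,1.8,33,0,0,0],[-1.4,1.8,40,0,0,0],[-1.4,1.8,40,0,0,0],[-1.4,1.8,40,0,0,0]]'; python3 - <<'E'
from h import *
c,im=snap("wrist","w4"); s=r.get_state();p=s["tcp_pos"];print(p,s["contact_force"])
tip=p+[0,0,-.098]
for a in(.0105,.00575): print(a,[proj(c,[.512+i*a,.0262+j*a,.0525]).round(1).tolist() for i,j in((1,0),(-1,0),(0,1),(0,-1))])
print('tip',proj(c,tip),proj(c,tip-[.0015,0,0]))
x0=int(proj(c,tip)[0])-30;y0=int(proj(c,tip)[1])-30;print(x0,y0)
cv2.imwrite('pics/z4.png',cv2.resize(im[y0:y0+60,x0:x0+60,::-1],None,fx=10,fy=10,interpolation=cv2.INTER_CUBIC))
E
```

```text
time_s: 6.78
tcp_pos: [0.5127, 0.027, 0.1553]
eef_rot: [-180.0, 0.0, -180.0]
contact_force: [-0.0, 0.3, -0.9]
gripper_width: 0.0215
gripper_force: 40.0
[0.51272922 0.02702363 0.15543186] [-0.5375454  1.2779049 -0.8432669]
0.0105 [[276.8, 230.0], [276.8, 207.2], [288.8, 218.8], [264.8, 218.7]]
0.00575 [[276.8, 225.0], [276.8, 212.5], [283.4, 218.8], [270.2, 218.8]]
tip [277.7630444  221.40279932] [277.7656172  219.74768904]
247 191
```

View pics/z4.png

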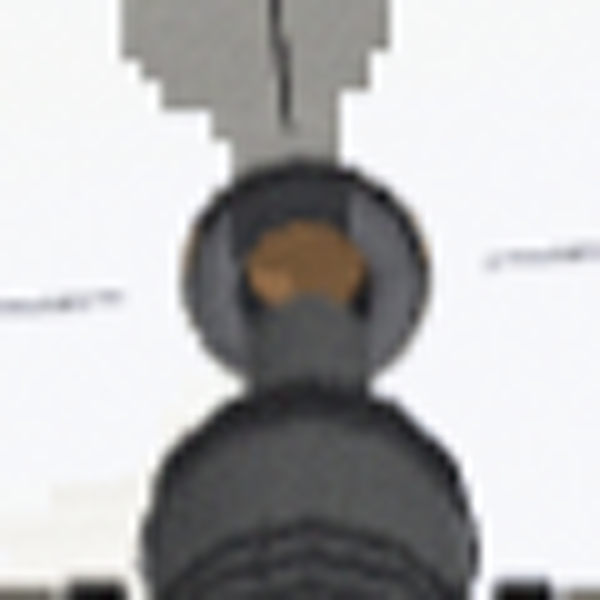

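The tip is centred in the bush to within about 0.4 mm, with a 0.3 mm correction in y. I'll go in slowly.

```bash
python3 -m pendant '[[0,-0.3,0,0,0,0],[0,-0.3,2,0,0,0],[0,-0.3,4,0,0,0],[0,-0.3,6,0,0,0],[0,-0.3,8,0,0,0],[0,-0.3,10,0,0,0],[0,-0.3,12,0,0,0],[0,-0.3,14,0,0,0],[0,-0.3,14,0,0,0],[0,-0.3,14,0,0,0]]'; cat > f.py <<'E'
from h import *
F=[];M=[];P=[]
for i in range(4):
    s=r.get_state();F.append(s["contact_force"]);M.append(s["moment"]);P.append(s["tcp_pos"])
    if i<3:r.capture("top")
print(np.mean(F,0).round(2),np.mean(M,0).round(3),(np.mean(P,0)*1000).round(2),s["eef_rot"].round(2),s["time_s"])
E
python3 f.py
```

```text
time_s: 8.07
tcp_pos: [0.5124, 0.0266, 0.1411]
eef_rot: [-180.0, 0.0, -180.0]
contact_force: [-0.7, 0.2, -1.7]
gripper_width: 0.0217
gripper_force: 40.0
[ 0.17 -0.22 -1.77] [-0.013  0.016 -0.012] [512.44  26.61 141.12] [ 180.    0. -180.] 8.225
```

```bash
python3 -m pendant '[[0,0,1,0,0,0],[0,0,2,0,0,0],[0,0,3,0,0,0],[0,0,4,0,0,0],[0,0,5,0,0,0],[0,0,5.5,0,0,0],[0,0,6,0,0,0],[0,0,6.5,0,0,0],[0,0,7,0,0,0],[0,0,7,0,0,0]]' | egrep 'pos|cont'; python3 f.py
```

```text
tcp_pos: [0.5124, 0.0266, 0.134]
contact_force: [0.3, 0.4, -1.7]
[-0.22 -0.03 -1.8 ] [-0.025  0.031 -0.016] [512.41  26.61 134.05] [-180.     -0.   -179.99] 9.625
```

```bash
python3 -m pendant '[[0,0,0.5,0,0,0],[0,0,1,0,0,0],[0,0,1.5,0,0,0],[0,0,2,0,0,0],[0,0,2,0,0,0]]'| egrep 'pos|cont'
```

```text
tcp_pos: [0.5124, 0.0266, 0.132]
contact_force: [-0.2, 0.8, -1.7]
```

Nothing felt yet. I'll carry on in 2 mm steps.

```bash
python3 -m pendant '[[0,0,0.5,0,0,0],[0,0,1,0,0,0],[0,0,1.5,0,0,0],[0,0,2,0,0,0],[0,0,2,0,0,0]]'| egrep 'pos|cont'
```

```text
tcp_pos: [0.5126, 0.0266, 0.1303]
contact_force: [-1.4, 0.0, 4.8]
```

```bash
python3 -m pendant '[[0,0,0.5,0,0,0],[0,0,1,0,0,0],[0,0,1.5,0,0,0],[0,0,2,0,0,0],[0,0,2,0,0,0]]'| egrep 'pos|cont'
```

```text
tcp_pos: [0.5128, 0.0266, 0.1286]
contact_force: [-2.4, -0.1, 7.5]
```

```bash
python3 -m pendant '[[0.2,0,0,0,0,0],[0.4,0,0,0,0,0],[0.4,0,0,0,0,0]]'>/dev/null; python3 f.py
```

```text
[-1.73 -0.17  8.03] [-0.22   0.588  0.015] [512.58  26.66 128.71] [ 1.8000e+02  7.0000e-02 -1.7997e+02] 12.025
```

```bash
python3 -m pendant '[[0.3,0,0.5,0,0,0],[0.5,0,1,0,0,0],[0.7,0,1.5,0,0,0],[0.8,0,1.8,0,0,0],[0.8,0,1.8,0,0,0]]'>/dev/null; python3 f.py
```

```text
[-1.25 -0.56 10.64] [-0.363  0.464  0.009] [512.4   26.73 127.43] [ 1.7999e+02  1.5000e-01 -1.7996e+02] 12.8
```

```bash
python3 -m pendant '[[0.2,0,0.6,0,0,0],[0.4,-0.1,1.2,0,0,0],[0.6,-0.2,1.75,0,0,0],[0.6,-0.2,1.75,0,0,0],[0.6,-0.2,1.75,0,0,0]]'>/dev/null; python3 f.py
```

```text
[-0.78 -0.67 13.38] [-0.261  0.459 -0.03 ] [512.33  26.7  126.16] [ 179.97    0.21 -179.94] 13.575
```

N is about 15.1 N, which is on target. I'll hold it for a second, check, then lift straight out.

```bash
python3 -m pendant '[[0,0,0,0,0,0],[0,0,0,0,0,0],[0,0,0,0,0,0],[0,0,0,0,0,0],[0,0,0,0,0,0],[0,0,0,0,0,0],[0,0,0,0,0,0]]' | egrep 'time|cont'; python3 f.py
```

```text
time_s: 14.45
contact_force: [-1.2, -0.3, 12.8]
[-1.17 -0.44 13.06] [-0.228  0.483  0.   ] [512.32  26.69 126.16] [ 179.97    0.21 -179.94] 14.6
```

```bash
python3 -m pendant '[[-0.3,0,-1,0,0,0],[-0.6,0.1,-2,0,0,0],[-0.9,0.1,-3,0,0,0],[-1.2,0.2,-4,0,0,0],[-1.5,0.2,-5,0,0,0],[-1.7,0.2,-6,0,0,0],[-1.8,0.2,-7,0,0,0],[-1.8,0.2,-8,0,0,0],[-1.8,0.2,-8,0,0,0]]'>/dev/null; python3 f.py
```

```text
[ 0.42 -0.15 -2.01] [-0.025 -0.002 -0.003] [512.11  26.54 132.11] [-1.7999e+02 -4.0000e-02  1.8000e+02] 15.875
```

```bash
python3 -m pendant '[[0,0,-3,0,0,0],[0,0,-8,0,0,0],[0,0,-15,0,0,0],[0,0,-23,0,0,0],[0,0,-35,0,0,0],[0,0,-50,0,0,0],[0,0,-63,0,0,0],[-2,-20,-63,0,0,0],[-4,-65,-63,0,0,0],[-6,-115,-63,0,0,0],[-8,-165,-63,0,0,0],[-10,-215,-63,0,0,0],[-11,-265,-63,0,0,0],[-11,-310,-63,0,0,0],[-11,-340,-63,0,0,0],[-11,-353.4,-63,0,0,0],[-11,-353.4,-63,0,0,0],[-11,-353.4,-63,0,0,0]]' >/dev/null; python3 f.py; python3 - <<'E'
from h import *
c,im=snap("wrist","w5"); p=r.get_state()["tcp_pos"]
tip=p+[0,0,-.098]
print('tip',proj(c,tip),proj(c,tip-[.0015,0,0]),'hole',proj(c,[.5231,-.3269,.052]))
q=proj(c,tip).astype(int)-40; print(q)
cv2.imwrite('pics/z5.png',cv2.resize(im[q[1]:q[1]+70,q[0]:q[0]+80,::-1],None,fx=8,fy=8,interpolation=cv2.INTER_CUBIC))
E
```

```text
[-0.11  0.28 -1.71] [-0.006 -0.019  0.005] [ 523.6  -325.93  195.76] [ 1.8000e+02  2.0000e-02 -1.7993e+02] 18.275
tip [277.62769381 221.37054038] [277.63169097 219.71592731] hole [276.78782648 205.93255746]
[237 181]
```

View pics/z5.png

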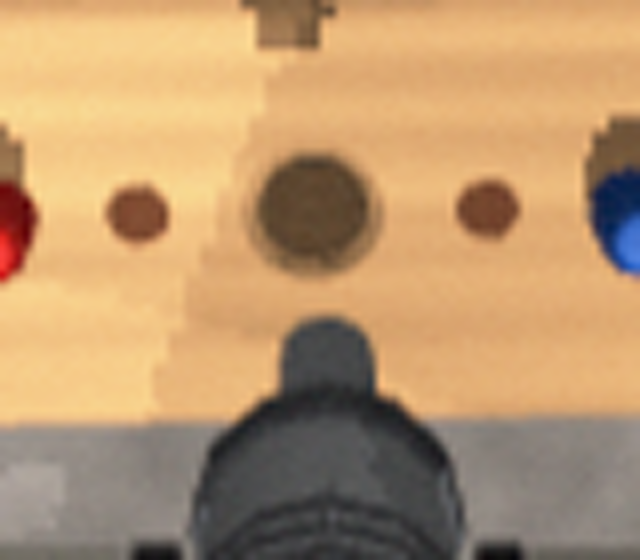

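The hole is centred at about (276,207) and the tip axis at about 277.5. I need to shift y by 1.4 mm, which fits the ±2 mm clearance.

```bash
python3 -m pendant '[[0,-1.4,5,0,0,0],[0,-1.4,18,0,0,0],[0,-1.4,30,0,0,0],[0,-1.4,40,0,0,0],[0,-1.4,46,0,0,0],[0,-1.4,52,0,0,0],[0,-1.4,58,0,0,0],[0,-1.4,64,0,0,0],[0,-1.4,70,0,0,0],[0,-1.4,76,0,0,0],[0,-1.4,81,0,0,0],[0,-1.4,85,0,0,0],[0,-1.4,87,0,0,0],[0,-1.4,88,0,0,0],[0,-1.4,88,0,0,0]]' >/dev/null; python3 f.py
```

```text
[-0.11 -0.34 -1.68] [-0.04   0.004 -0.016] [ 523.52 -328.22  107.64] [-1.7999e+02  2.0000e-02 -1.7999e+02] 20.35
```

```bash
python3 -m pendant '[[0,0.7,0.5,0,0,0],[0,0.7,1,0,0,0],[0,0.7,1.5,0,0,0],[0,0.7,2,0,0,0],[0,0.7,2.4,0,0,0],[0,0.7,2.4,0,0,0],[0,0.7,2.4,0,0,0]]' >/dev/null; python3 f.py
```

```text
[-0.62  0.24 -1.62] [-0.002 -0.021 -0.006] [ 523.44 -327.49  105.11] [-180.     -0.   -179.99] 21.375
```

```bash
python3 -m pendant '[[0,0,0.3,0,0,0],[0,0,0.6,0,0,0],[0,0,0.8,0,0,0],[0,0,0.8,0,0,0]]' >/dev/null; python3 f.py
```

```text
[-1.97  2.15  5.43] [ 0.77   0.742 -0.011] [ 523.54 -327.55  105.01] [-1.7998e+02  3.0000e-02 -1.7999e+02] 22.025
```

It's seated on the stand. I'll ease off, open, and retreat straight up.

```bash
python3 -m pendant '[[0,0,-0.4,0,0,0],[0,0,-0.6,0,0,0],[0,0,-0.6,0,0,0]]' | egrep 'cont|pos'; python3 -m pendant '[[0,0,0,0,0,0],[0,0,0,0,0,0],[0,0,0,0,0,0],[0,0,0,0,0,0],[0,0,0,0,0,0],[0,0,0,0,0,0],[0,0,0,0,0,0],[0,0,0,0,0,0],[0,0,0,0,0,0],[0,0,0,0,0,0]]' 80 | egrep 'cont|width'
```

```text
tcp_pos: [0.5235, -0.3276, 0.105]
contact_force: [-1.5, 0.9, 3.4]
contact_force: [-0.1, -0.7, 0.2]
gripper_width: 0.0796
```

```bash
python3 -m pendant '[[0,0,-5,0,0,0],[0,0,-20,0,0,0],[0,0,-50,0,0,0],[0,0,-90,0,0,0],[0,0,-125,0,0,0],[0,0,-140,0,0,0],[0,0,-140,0,0,0],[0,0,-140,0,0,0]]' | egrep 'cont|time'; python3 - <<'E'
from h import *
c,im=snap("wrist","w6"); c2,s=snap("scene","sc6")
a=im[90:290,180:380,::-1]; b=cv2.resize(s[220:340,340:420,::-1],(267,400))
cv2.imwrite('pics/z6.png',np.hstack([cv2.resize(a,(400,400)),b]))
E
```

```text
time_s: 24.65
contact_force: [0.6, 0.3, 0.2]
```

View pics/z6.png

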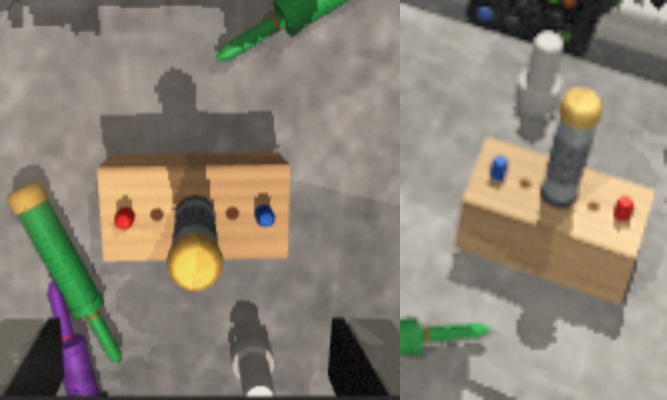

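The punch stands upright in its hole and the gripper is clear of everything. Handing the job in.

```bash
python3 -c "
from plant import r; print(r.close_job())"
```

```text
the job is handed in; nothing more can be done
None
```

The job is handed in: I held the punch on the pocket floor at about 15 N for just over a second, lifted it straight out and stood it back upright in its stand; the verdict wasn't shown, and the green and purple look-alikes fell over by themselves early on, untouched.

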